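Stock the lift-up display locker

TASK

Put the taller stack of wooden magnets, which lies out on the counter, away in the display locker, standing flat on the grey mat inside: press the latch so the lift-up door pops ajar, raise the door until its stay locks and holds it up by itself, and set the stack on the mat. Then press the stay's release pad to unlock it and bring the door down until the latch snaps it fully shut. Leave the low stack already in the locker and the spectacle pouch standing on the counter where they are.

Things in the scene. Friction and masses are not known exactly. Their poses are not given: they have to be found in the camera images.
- locker: light wood counter display case, fixed, 180 deep x 214 wide x 120 high mm; origin: centre of its underside; x points from its front to its back, y to its left, z up. Inside: floor 8 mm above the counter, x -83..83, y -100..100; side walls slope from 50 mm high in front to 117 at the back, front wall 48 high. Open above while the door is up. A fixed bear stand, 176 mm tall, is left of it (y over 135).
- door (a joint): lift-up door: framed clear panel 162 long x 204 wide x 8 mm, hinged along the top back of the locker. rad: 0 shut (sloping down to the front 0.35 rad below level), grows as the front edge rises; stay locks at 1.85, end stop 1.95 (level at 0.35). Spring and damper float it to about 0.45 when unlatched and unlocked, so from the lock it sinks by itself in about 3 s. Closing takes under 10 N.
- handle (a point): middle of the door's handle, a steel bar 10 mm thick, 100 mm long, along the locker's y, 210 mm from the hinge line in the plane of the door, 38 mm beyond the panel's front edge (clear gap 33 mm, posts at 42 mm either side of the middle). Swings with the door. Shut, it is 48 mm above the counter.
- hinge (a point): point on the door's hinge line, 120 mm above the counter, 80 mm behind the locker's centre, half-way across; the hinge line runs along the locker's y. The handle bar's middle is 30 mm to the left (+y) of it.
- latch (a joint): thumb latch rocker at the locker's front, right of the handle. rad: 0 at rest (holds a shut door), grows as its pad is pressed down, stop 0.36; at about 0.2 it frees the door, which pops ajar. Sprung, about 3 N at the pad. It snaps over by itself when the door is pushed down shut.
- latch_pad (a point): centre of the top of the latch's steel thumb pad, 60 (locker's x) x 28 mm, 56 mm above the counter at rest; press it straight down about 14 mm (stop at about 18 mm). A hook 86 mm high rises 46 mm behind this point and leans forward up to 20 mm as it is pressed. It stands 150 mm in front of and 75 mm right of the locker's centre.
- stay (a joint): pawl rocker of the door's stay, on the locker's right flank. rad: 0 at rest, grows as its pad is pressed down, stop 0.35. It is nudged aside and snaps back under the door's side pin as the door passes 1.85. Pressed to about 0.2 while the door is up it lets the door sink; keep it pressed until the door is below 1.6. About 5 N at the pad.
- stay_pad (a point): centre of the top of the stay's steel release pad, 40 (locker's x) x 44 mm, 86 mm above the counter at rest; press it straight down about 15 mm (stop at about 25 mm). It stands 55 mm in front of and 145 mm right of the locker's centre, beside the right wall, clear of the raised door.
- mat: grey felt mat, 84 x 84 x 4 mm, on the locker's floor in its left or right half; origin: centre of its underside (8 mm above the counter), axes as the locker's.
- stack_center (a point): centre of the taller stack of wooden magnets (a bagged pile of thin brown plates), loose on the counter to the robot's right; 47 to 50 mm along its x, 60 mm along its y, 40 mm high, 20 mm from centre to underside; 0.06 to 0.12 kg; grasp across its x. A fixed price card 56 mm wide, 25 mm high stands at world x 0.45, y -0.32.
- low_stack: lower stack of wooden magnets, 49 (x) x 60 (y) x 27 mm high, loose on the locker's floor beside the mat: leave it; origin: centre of its underside.
- pouch_rest: brown spectacle pouch standing on a small rest, 62 x 57 mm and 146 mm tall, loose, between the locker and the stack: leave it standing; origin: centre of its underside.
Not all that is in view belongs to the job. Of the things that look like the part that bears stack_center, the largest one is meant.

How it is judged:
By the outcome, as a careful person would: the job done as asked, in the order asked, and still so for the second after the job is handed in, with the robot touching nothing.
It also fails if it takes over 72 s, if anything falls off the work surface, if the arm or the gripper's body presses on something with over 40 N, if the wrist force passes 120 N, or if a joint passes its speed limit or range.

ROBOT

A 6-joint arm with a two-finger parallel gripper is mounted at the origin on the work surface; the furniture and walls round the work are solid. World frame = base frame: x ahead of the robot, y to its left, z up, the work surface at z = 0. Lengths are in m, angles in rad, forces in N, time in s.
With the tool pointing down it reaches from about 0.4 to 0.825 m from the base axis. Payload 7 kg.
Tool frame: the origin (TCP) lies between the finger pads; the fingertips stand 8 mm ahead of it and the grasp point (between the pads) lies 11 mm behind it (arm.finger_overhang is the distance from the TCP to the fingertips, in m); z points along the fingers, y is the line along which they close (so a half turn about z gives the same grasp; the last joint's range is limited). The gripper opens to 88 mm and grips with 3 to 60 N. Pads are 19 mm wide; open, the fingers measure 130 mm over their backs; the gripper's body (78 mm by 193 mm) begins 47 mm behind the grasp point.
Start: joints at [-0.876, 0.359, 0.012, 0, -1.224, -0.288], TCP at [0.267, -0.62, 0.235] pointing down, gripper open.
Joint ranges: [-3.07, 3.07], [-1.43, 2.12], [-1.02, 1.25], [-3.03, 1.67], [-3.05, -0], [-3.03, 3.03]. Speed limits (rad/s): [2.39, 2.39, 3.01, 3.14, 3.14, 3.14].

INTERFACE

Orientations are given as [roll, pitch, yaw] about the fixed x, y, z axes, in that order (R = Rz(yaw) Ry(pitch) Rx(roll)).
In Python, from station import arm gives the robot as it stands.
- The arm moves only by the tool move_arm, never from a script. Its argument "rows" is text: rows parted by semicolons, each of 7 numbers parted by spaces: the turn, a rotation vector about the tool's x, y, z in degrees, then the shift along the tool's x, y, z in m, then the finger opening in m, from 0 to 0.0876. A call has 1 to 8 rows; each row shifts and turns the commanded pose from where the row before left it, along the tool's axes as they then stand; what a row does not reach is not made up. A row lasts 1/8 s, in which the tool goes at most 62.5 mm and 10.7 degrees, less where a joint would pass 70% of its speed; a pose out of reach is approached as far as the arm can. A call is refused whole if a number of a shift passes 0.0625 or a number of a turn 10.7, either way. A call with a gripper value outside its range is refused whole. The fingers move at their own pace and stop on an object; "squeeze" is the grip in N (left out, the last holds). Time passes only in rows, so rows that do not move let the fingers close. It gives the time, the measured TCP pose, the force, the opening and the grip force at its end, in the units of the state.
- arm.get_state(): the state, without advancing time (a new reading comes with each control period).
- arm.grab_frame(name): name is "scene" or "top"; returns (picture, depth): 420x560x3 uint8, blue, green, red; 420x560 float32, m along the optical axis (not along the pixel's ray), 0 where there is no reading.
- arm.camera_model(name): a dict with "mtx" (3x3 intrinsics, pixels), "k1" (the pictures are not rectified: a ray, as slopes to the right and down, at radius r is drawn at 1 + k1 r^2 times it, then the intrinsics apply), "camera_from_world" (4x4, takes a point from world to camera coordinates). Camera axes: x right, y down, z forward; pixel columns grow to the right and rows downward; lengths in m; the calibration is good to about 2 mm. A picture is of the moment at which its call begins. camera_model takes no time and is no camera call.
- arm.job_done(): hands the job in; it is judged then, once.
The state is a dict: "t": time; "q": joint angles; "qd": joint speeds; "joint_efforts": joint torques, N m; "eef_pos": TCP position; "ee_rot": TCP orientation; "force": force on the tool from outside, world axes, zero at the start; "moment": the same for the moment, N m; "width": finger opening in m; "gripper_force": force on a finger pad.
Only numpy, scipy, OpenCV 4.12 (cv2) and the standard library are available. Lean on these libraries where they do the work, as an engineer would, in place of code of your own. Each camera call takes 0.05 s, during which the arm holds its last target. There are 200 camera calls.

## Working session

There is one attempt and no reset: what is moved stays moved. The work goes in short steps, Python scripts to look and compute and a tool call to move; the robot and the scene stay as the last step left them, time stands still between calls to the robot, and variables do not carry over. Pictures are saved under pics/ and viewed, at most 10 in all, crops included, and the job is handed in when it is done.

Besides the shell and the picture viewer there is one more tool, called after "Call:" as name(argument=value, ...) on one line, values as JSON. move_arm: Moves the arm, as the interface text tells. Its arguments: {"type":"object","properties":{"rows":{"type":"string"},"squeeze":{"type":"number"}},"required":["rows"]}

```bash
mkdir -p pics; cat > h.py <<'E'
import numpy as np, cv2
from station import arm
def grab(n):
    im,d=arm.grab_frame(n); m=arm.camera_model(n); return im,d,m
def cloud(d,m):
    K=np.array(m["mtx"]);k=m["k1"];T=np.linalg.inv(np.array(m["camera_from_world"]))
    v,u=np.mgrid[0:d.shape[0],0:d.shape[1]]
    x=(u-K[0,2])/K[0,0];y=(v-K[1,2])/K[1,1];X,Y=x.copy(),y.copy()
    for _ in range(8):
        s=1+k*(X*X+Y*Y);X=x/s;Y=y/s
    P=np.stack([X*d,Y*d,d],-1)
    return P@T[:3,:3].T+T[:3,3]
E
python3 - <<'E'
from h import *
print(arm.get_state(), arm.finger_overhang)
for n in("scene","top"):
    im,d,m=grab(n);cv2.imwrite(f"pics/{n}0.png",im);np.savez(f"{n}0.npz",im=im,P=cloud(d,m),d=d)
    print(np.linalg.inv(np.array(m["camera_from_world"])).round(3))
E
```

```text
{'t': 0.0, 'q': array([-8.75885518e-01,  3.59360006e-01,  1.10640778e-02, -3.47635917e-04,
       -1.22408824e+00, -2.88067271e-01]), 'qd': array([-0.00035889,  0.00091201, -0.00065858,  0.00219247, -0.00069256,
       -0.00101272]), 'joint_efforts': array([ 1.42088484e-03, -5.82714593e+01,  2.93060911e+01,  6.99731067e+00,
        6.72025941e-03, -2.31981066e-04]), 'eef_pos': array([ 0.26687565, -0.61948865,  0.23364278]), 'ee_rot': array([ 3.13997739e+00, -1.37812422e-04, -2.73486739e+00]), 'force': array([0.24006263, 0.6067834 , 0.55739989]), 'moment': array([-0.04252424,  0.0259246 ,  0.00071632]), 'gripper_force': 0.0, 'width': 0.08762332891066277} 0.008
[[ 0.645 -0.338  0.685 -0.473]
 [-0.764 -0.282  0.58  -0.853]
 [-0.003 -0.898 -0.441  0.709]
 [ 0.     0.     0.     1.   ]]
[[ 0.017 -0.994  0.109  0.342]
 [-1.    -0.019 -0.01  -0.03 ]
 [ 0.012 -0.109 -0.994  1.51 ]
 [ 0.     0.     0.     1.   ]]
```

View pics/scene0.png

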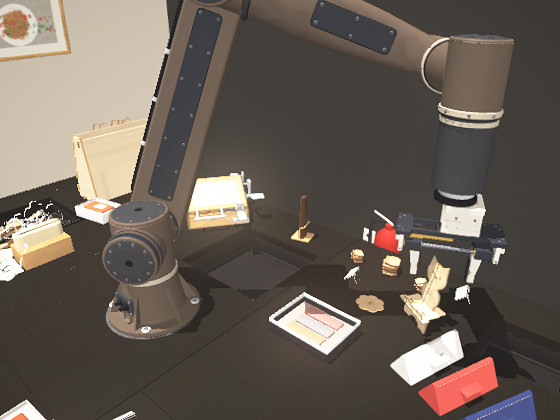

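View pics/top0.png

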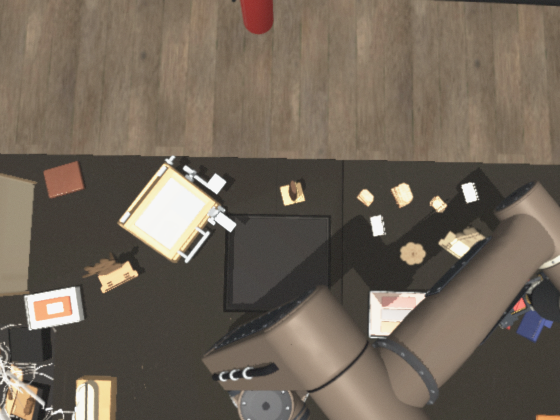

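The scene view shows the locker left of the tray at (218,200), the pouch at (303,220) and the stacks around (390,265). The top view shows the locker at (170,212) turned about 40°, with its handle at (195,245), latch pad at (225,218) and stay pad at (215,183). The pouch is at (292,192), and the largest of the stacks is at (402,195).

```bash
python3 - <<'E'
from h import *
z=np.load("top0.npz");P=z["P"];im=z["im"]
for n,(u,v) in dict(latchpad=(225,218),staypad=(216,184),handle=(195,246),pouch=(294,190),stA=(402,195),stB=(366,197),stC=(438,203),counter=(330,180),door=(172,212),pouchbase=(290,201)).items():
    print(n,P[v,u].round(3))
def blob(u0,u1,v0,v1,zl,zh):
    Q=P[v0:v1,u0:u1].reshape(-1,3);Q=Q[(Q[:,2]>zl)&(Q[:,2]<zh)]
    r=cv2.minAreaRect((Q[:,:2]*1000).astype(np.float32));print(len(Q),r,Q[:,2].max().round(3),np.median(Q[:,2]).round(3))
print("A");blob(385,420,178,212,.025,.06)
print("B");blob(355,378,185,210,.01,.06)
print("C");blob(428,450,192,214,.01,.06)
print("pouch");blob(275,312,172,210,.01,.2);blob(275,312,172,210,.08,.2)
print("spad");blob(203,230,170,198,.075,.1)
print("lpad");blob(210,240,205,235,.045,.066)
print("handle");blob(180,212,228,262,.035,.062)
cv2.imwrite("pics/crop.png",np.hstack([cv2.resize(im[150:270,110:240],None,fx=4,fy=4,interpolation=2),cv2.resize(im[170:230,350:420],None,fx=4,fy=8,interpolation=2)[:480]]))
E
```

```text
latchpad [0.458 0.133 0.059]
staypad [0.552 0.159 0.086]
handle [ 0.379  0.227 -0.004]
pouch [ 0.53  -0.061  0.153]
stA [ 0.537 -0.381  0.036]
stB [ 0.531 -0.276  0.027]
stC [ 0.517 -0.491  0.024]
counter [ 0.583 -0.172  0.002]
door [0.47  0.28  0.086]
pouchbase [ 0.517 -0.052  0.008]
A
275 ((541.2727661132812, -384.4375915527344), (59.40576171875, 46.368255615234375), 23.290937423706055) 0.044 0.034
B
171 ((530.1636962890625, -277.71014404296875), (44.613746643066406, 35.64539337158203), 48.40012741088867) 0.034 0.024
C
158 ((518.76025390625, -487.15753173828125), (56.81892776489258, 35.45289611816406), 43.56309509277344) 0.033 0.025
pouch
165 ((558.8942260742188, -52.9815559387207), (99.12889099121094, 58.010318756103516), 22.66745948791504) 0.153 0.106
101 ((536.7839965820312, -57.971683502197266), (38.24431228637695, 17.785213470458984), 17.393779754638672) 0.153 0.14
spad
242 ((547.2962646484375, 169.25469970703125), (51.95941162109375, 75.98384857177734), 28.853425979614258) 0.093 0.085
lpad
227 ((458.5587463378906, 145.2293243408203), (90.69926452636719, 32.436710357666016), 46.37667465209961) 0.066 0.056
handle
264 ((387.8333740234375, 227.61737060546875), (49.92276382446289, 106.77285766601562), 53.4737434387207) 0.062 0.051
```

View pics/crop.png

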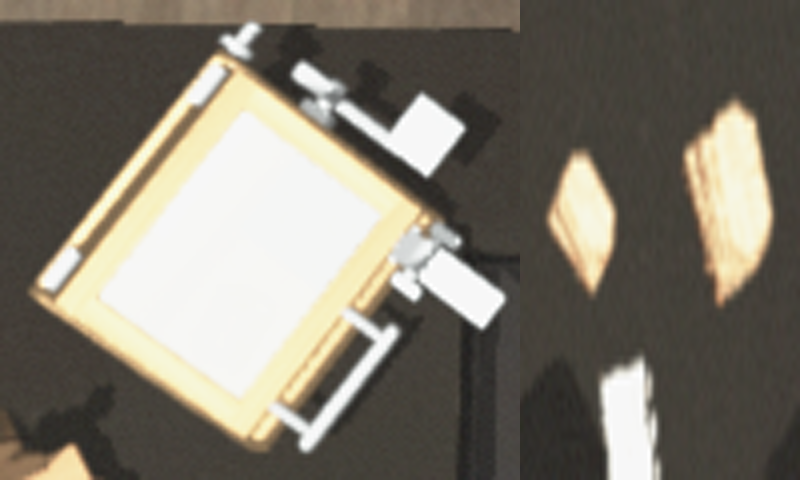

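The crop shows the handle bar middle at (197,246), the latch pad centre at (225,222), the stay pad centre at (217,184) and the pale door panel, all in full-image pixels. Next I fit the locker pose from these.

```bash
cat >> h.py <<'E'
from scipy.optimize import least_squares
from scipy.spatial.transform import Rotation as Rn
def ray(m,u,v,z):
    K=np.array(m["mtx"]);T=np.linalg.inv(np.array(m["camera_from_world"]))
    p=cv2.undistortPoints(np.array([[[u,v]]],float),K,np.array([m["k1"],0,0,0.]))[0,0]
    d=T[:3,:3]@np.array([p[0],p[1],1]);o=T[:3,3];return o+d*(z-o[2])/d[2]
def yawR(yaw): return Rn.from_euler('xyz',[np.pi,0,yaw])
def plan(pos,yaw,pos0=None,yaw0=None):
    """tool-down move from current pose: print shift in tool axes and turn about tool z (deg)"""
    s=arm.get_state()
    p0=s["eef_pos"] if pos0 is None else np.array(pos0); R0=Rn.from_euler('xyz',s["ee_rot"]) if yaw0 is None else yawR(yaw0)
    R1=yawR(yaw); rv=np.degrees((R0.inv()*R1).as_rotvec()); d=np.array(pos)-p0
    print("shift in start tool axes",R0.inv().apply(d).round(4),"in end tool axes",R1.inv().apply(d).round(4),"turn",rv.round(2))
def L(x,y,z=0):
    X,Y,a=np.load("lock.npy");return np.array([X+np.cos(a)*x-np.sin(a)*y,Y+np.sin(a)*x+np.cos(a)*y,z])
E
python3 - <<'E'
from h import *
m=arm.camera_model("top")
W=[ray(m,197,246.3,.053),ray(m,225,222,.056),ray(m,217,183.8,.086)]
M=np.array([[-.1173,.03],[-.15,-.075],[-.055,-.145]])
def f(p):
    c,s=np.cos(p[2]),np.sin(p[2]);return ((M@np.array([[c,s],[-s,c]])+p[:2])-np.array(W)[:,:2]).ravel()
r=least_squares(f,[.47,.29,.96]);print(r.x,r.fun.round(4),np.array(W).round(3));np.save("lock.npy",r.x)
print(np.degrees(r.x[2]))
a=r.x[2]
for n,p in dict(latch=(-.16,-.075),stay=(-.055,-.145),handleajar=(-.129,.03),handleup=(.065,.03)).items():print(n,L(*p).round(3))
# tool y dir = yaw-90deg
t=L(-.164,-.075,.10)
# d: from locker +y rotated so left end goes forward(-x): d=(-sin30,cos30)->angle 120deg in locker
for k in(0,1):
    yaw=(a+np.radians(120)+np.pi/2+np.pi*k+np.pi)%(2*np.pi)-np.pi
    q1=np.arctan2(t[1],t[0]);print("yaw",yaw,"q6?",yaw+np.pi/2-q1);plan(t,yaw)
E
```

```text
[0.47237732 0.29069033 0.92870253] [ 0.0017  0.0033 -0.0046 -0.0075  0.0029  0.0041] [[0.376 0.211 0.053]
 [0.447 0.133 0.056]
 [0.553 0.156 0.086]]
53.21073543400254
latch [0.437 0.118 0.   ]
stay [0.556 0.16  0.   ]
handleajar [0.371 0.205 0.   ]
handleup [0.487 0.361 0.   ]
yaw -1.6892913472605358 q6? -0.3761776098761759
shift in start tool axes [-0.444   0.6077  0.1346] in end tool axes [-0.7486 -0.0794  0.1337] turn [ 8.000e-02  4.000e-02 -5.991e+01]
yaw 1.4523013063292574 q6? 2.765415043713617
shift in start tool axes [-0.444   0.6077  0.1346] in end tool axes [0.7486 0.0794 0.1337] turn [ 4.0000e-02 -9.0000e-02  1.2009e+02]
```

Call:
move_arm(rows="0 0 -10 0 0 0 0; 0 0 -10 0 0 0 0; 0 0 -10 0 0 0 0; 0 0 -10 0 0 0 0; 0 0 -10 0 0 0 0; 0 0 -10 0 0 0 0")

```text
t: 0.85
eef_pos: [0.2669, -0.6197, 0.234]
ee_rot: [3.141, 0.001, -1.682]
force: [0.2, 0.6, 0.1]
width: 0.0335
gripper_force: 0.0
```

Call:
move_arm(rows="0 0 0 -0.0494 -0.0235 0 0; 0 0 0 -0.0494 -0.0235 0 0; 0 0 0 -0.0494 -0.0235 0 0; 0 0 0 -0.0494 -0.0235 0 0; 0 0 0 -0.0494 -0.0235 0 0; 0 0 0 -0.0494 -0.0235 0 0; 0 0 0 -0.0494 -0.0235 0 0; 0 0 0 -0.0494 -0.0235 0 0")

```text
t: 1.85
eef_pos: [0.5004, -0.2476, 0.2344]
ee_rot: [3.141, 0.0, -1.688]
force: [0.9, 0.1, -0.1]
width: 0.0005
gripper_force: 0.0
```

```bash
python3 - <<'E'
from h import *
s=arm.get_state();print(s["t"],s["eef_pos"],s["ee_rot"],s["q"])
im,d,m=grab("top");P=cloud(d,m);np.savez("top1.npz",im=im,P=P)
plan([.439,.121,.12],-1.689)
z=im[150:270,110:240];cv2.imwrite("pics/t1.png",np.hstack([cv2.resize(z,None,fx=4,fy=4,interpolation=2),cv2.resize(im[170:230,360:430],None,fx=4,fy=4,interpolation=2).repeat(2,0)]))
E
```

```text
1.85 [ 0.50035256 -0.24757904  0.23441439] [ 3.14135576e+00  1.10655972e-04 -1.68758817e+00] [-1.08849123e-01  1.67651317e-01 -2.48691217e-01 -1.23032457e-04
 -1.15468980e+00 -7.89296554e-03]
shift in start tool axes [-0.3549  0.1058  0.1146] in end tool axes [-0.3547  0.1069  0.1143] turn [-0.06  0.05  0.2 ]
```

Call:
move_arm(rows="0 0 0 -0.0444 0.0133 0 0; 0 0 0 -0.0444 0.0133 0 0; 0 0 0 -0.0444 0.0133 0 0; 0 0 0 -0.0444 0.0133 0 0; 0 0 0 -0.0444 0.0133 0 0; 0 0 0 -0.0444 0.0133 0 0; 0 0 0 -0.0444 0.0133 0.04 0; 0 0 0 -0.0444 0.0133 0.05 0")

```text
t: 2.9
eef_pos: [0.4362, 0.114, 0.1486]
ee_rot: [-3.139, 0.002, -1.687]
force: [0.2, 1.4, -0.4]
width: 0.0005
gripper_force: 0.0
```

```bash
python3 - <<'E'
from h import *
s=arm.get_state();print(s["t"],s["eef_pos"],s["ee_rot"],s["q"])
im,d,m=grab("scene");np.savez("sc2.npz",im=im,P=cloud(d,m))
C=np.array(m["camera_from_world"])
def px(p):
    q=C[:3,:3]@p+C[:3,3];K=np.array(m["mtx"]);x,y=q[:2]/q[2];f=1+m["k1"]*(x*x+y*y);return K[0,2]+K[0,0]*x*f,K[1,2]+K[1,1]*y*f
for p in [L(-.15,-.075,.056),L(-.055,-.145,.086),L(-.1173,.03,.048)]:
    print(np.round(px(p),1))
cv2.imwrite("pics/s2.png",cv2.resize(im[140:260,160:300],None,fx=5,fy=5,interpolation=2))
E
```

```text
2.9 [0.43618848 0.11396647 0.14855312] [-3.13945962e+00  2.24332119e-03 -1.68713231e+00] [ 6.95010985e-01  6.29184781e-02 -5.87225912e-01  2.94390650e-06
 -9.17556405e-01 -8.11351150e-01]
[241.5 216. ]
[257.1 195. ]
[209.7 217.1]
```

View pics/s2.png

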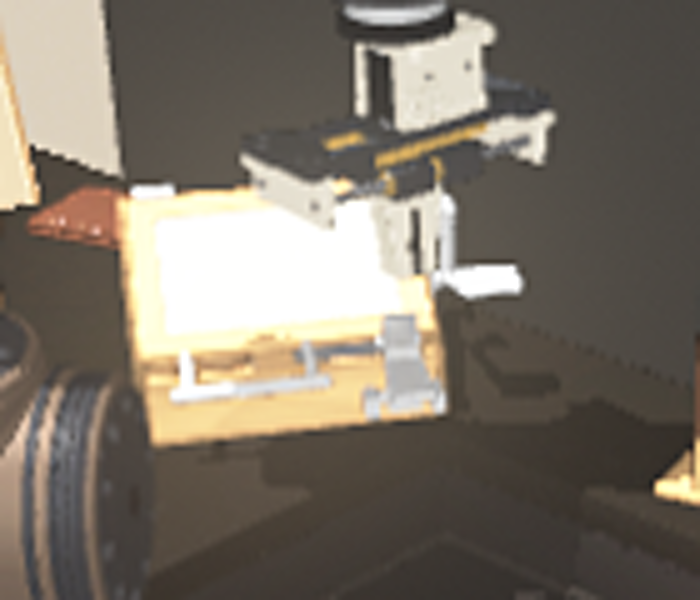

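View pics/t1.png

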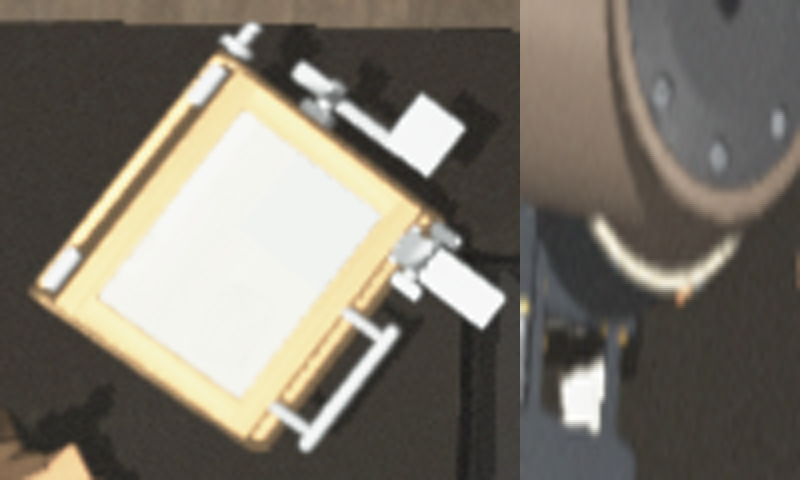

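The scene view puts the latch pad at about (242,216), the handle bar middle at (210,217) and the stay pad at (257,196). The locker model predicts all three within 1 px, so I press the latch.

Call:
move_arm(rows="0 0 0 -0.004 0 0.03 0; 0 0 0 0 0 0.03 0; 0 0 0 0 0 0.02 0; 0 0 0 0 0 0.006 0; 0 0 0 0 0 0.006 0; 0 0 0 0 0 0.005 0; 0 0 0 0 0 0 0")

```text
t: 3.82
eef_pos: [0.4361, 0.1152, 0.0517]
ee_rot: [3.141, -0.001, -1.688]
force: [-2.8, -5.2, 4.5]
width: 0.0005
gripper_force: 2.9
```

```bash
python3 - <<'E'
from h import *
s=arm.get_state();print(s["t"],s["eef_pos"],s["ee_rot"],s["force"])
E
```

```text
3.825 [0.43607564 0.11521653 0.05170563] [ 3.14067852e+00 -1.12915014e-03 -1.68797108e+00] [-2.80959867 -5.215585    4.45283922]
```

Call:
move_arm(rows="0 0 0 0.0043 0.0025 0.003 0; 0 0 0 0 0 0.003 0; 0 0 0 0 0 0 0; 0 0 0 0 0 0 0; 0 0 0 0 0 0 0")

```text
t: 4.45
eef_pos: [0.4339, 0.1121, 0.0458]
ee_rot: [-3.141, 0.0, -1.688]
force: [1.2, -2.8, 2.8]
width: 0.0004
gripper_force: 1.8
```

```bash
cat >> h.py <<'E'
def doorz():
    """print heights seen in locker frame cells along panel/frame, from top cam"""
    im,d,m=grab("top");P=cloud(d,m);X,Y,a=np.load("lock.npy");c,s=np.cos(a),np.sin(a)
    x=P[...,0]-X;y=P[...,1]-Y;lx=c*x+s*y;ly=-s*x+c*y
    return im,P,np.stack([lx,ly,P[...,2]],-1)
E
python3 - <<'E'
from h import *
im,P,Q=doorz();np.savez("t3.npz",im=im,P=P,Q=Q)
for y0 in(-.05,0,.05,.09):
  print(y0,[(x,round(float(np.median(Q[...,2][(abs(Q[...,0]-x)<.006)&(abs(Q[...,1]-y0)<.006)])),3)) for x in(-.125,-.075,-.05,-.025,0,.025,.05,.075)])
E
```

```text
-0.05 [(-0.125, 0.476), (-0.075, nan), (-0.05, 0.123), (-0.025, 0.121), (0, 0.12), (0.025, 0.121), (0.05, 0.124), (0.075, 0.097)]
0 [(-0.125, 0.455), (-0.075, nan), (-0.05, nan), (-0.025, 0.121), (0, 0.121), (0.025, 0.121), (0.05, 0.124), (0.075, 0.1)]
0.05 [(-0.125, 0.464), (-0.075, nan), (-0.05, nan), (-0.025, 0.121), (0, 0.121), (0.025, 0.12), (0.05, 0.124), (0.075, 0.1)]
0.09 [(-0.125, 0.477), (-0.075, 0.43), (-0.05, nan), (-0.025, nan), (0, 0.125), (0.025, 0.124), (0.05, 0.125), (0.075, 0.122)]
  return _methods._mean(a, axis=axis, dtype=dtype,
  ret = ret.dtype.type(ret / rcount)
```

Call:
move_arm(rows="0 0 0 0.002 0.001 -0.02 0; 0 0 0 0.004 0.002 -0.05 0; 0 0 0 0 0 -0.06 0; 0 0 0 0 0 -0.06 0; 0 0 10 0 0 -0.015 0.022; 0 0 10 0 0 0 0.022; 0 0 10 0 0 0 0.022; 0 0 10 0 0 0 0.022")

```text
t: 5.5
eef_pos: [0.4298, 0.1069, 0.2505]
ee_rot: [3.141, 0.0, -2.391]
force: [-0.2, -0.4, 0.3]
width: 0.0219
gripper_force: 0.0
```

Call:
move_arm(rows="0 0 10 0 0 0 0.022; 0 0 10 0 0 0 0.022")

```text
t: 5.75
eef_pos: [0.4298, 0.1069, 0.2504]
ee_rot: [3.141, -0.0, -2.74]
force: [0.2, -0.6, 0.2]
width: 0.0219
gripper_force: 0.0
```

```bash
python3 - <<'E'
from h import *
s=arm.get_state();print(s["t"],s["eef_pos"],s["ee_rot"],s["q"])
a=np.load("lock.npy")[2]
im,d,m=grab("scene");P=cloud(d,m);X,Y,_=np.load("lock.npy");c,sn=np.cos(a),np.sin(a)
x=P[...,0]-X;y=P[...,1]-Y;Q=np.stack([c*x+sn*y,-sn*x+c*y,P[...,2]],-1)
b=(Q[...,0]>-.16)&(Q[...,0]<-.1)&(Q[...,1]>-.03)&(Q[...,1]<.09)&(Q[...,2]>.09)&(Q[...,2]<.17)
print(b.sum(),Q[b].mean(0).round(4),np.percentile(Q[b],[5,50,95],axis=0).round(3))
plan(L(-.13,.03,.25),a-np.pi/2)
cv2.imwrite("pics/s3.png",cv2.resize(im[140:260,160:300],None,fx=5,fy=5,interpolation=2))
E
```

```text
5.75 [0.42978157 0.10685799 0.25038318] [ 3.14083088e+00 -1.70785844e-04 -2.74040561e+00] [ 6.90885285e-01 -4.69269489e-02 -4.43720553e-01 -8.44445575e-04
 -1.17394891e+00 -1.86016827e+00]
110 [-0.1336  0.0292  0.145 ] [[-0.142 -0.017  0.14 ]
 [-0.136  0.029  0.145]
 [-0.108  0.076  0.149]]
shift in start tool axes [0.0174 0.1129 0.0005] in end tool axes [-0.106  -0.0427  0.0004] turn [ 4.0000e-02  4.0000e-02 -1.2071e+02]
```

Call:
move_arm(rows="0 0 -10 0 0 0 0.022; 0 0 -10 0 0 0 0.022; 0 0 -10 0 0 0 0.022; 0 0 -10 0 0 0 0.022; 0 0 -10 0 0 0 0.022; 0 0 -10 0 0 0 0.022; 0 0 -10 0 0 0 0.022; 0 0 -10 0 0 0 0.022")

```text
t: 6.8
eef_pos: [0.4298, 0.1068, 0.2505]
ee_rot: [3.141, 0.001, -1.33]
force: [-0.4, -0.5, 0.1]
width: 0.0219
gripper_force: 0.0
```

Call:
move_arm(rows="0 0 -10 0 0 0 0.022; 0 0 -10 0 0 0 0.022; 0 0 -10 0 0 0 0.022; 0 0 -10.7 0 0 0 0.022; 0 0 0 -0.035 -0.0142 0 0.022; 0 0 0 -0.035 -0.0142 0 0.022; 0 0 0 -0.036 -0.0143 0 0.022; 0 0 0 0 0 0 0.022")

```text
t: 7.8
eef_pos: [0.3682, 0.2051, 0.2507]
ee_rot: [-3.141, 0.001, -0.622]
force: [-0.0, -0.9, -0.4]
width: 0.0225
gripper_force: 0.0
```

```bash
python3 - <<'E'
from h import *
s=arm.get_state();print(s["t"],s["eef_pos"],s["ee_rot"],s["q"])
a=np.load("lock.npy")[2]
im,d,m=grab("scene");P=cloud(d,m);X,Y,_=np.load("lock.npy");c,sn=np.cos(a),np.sin(a)
x=P[...,0]-X;y=P[...,1]-Y;Q=np.stack([c*x+sn*y,-sn*x+c*y,P[...,2]],-1)
b=(Q[...,0]>-.16)&(Q[...,0]<-.1)&(Q[...,1]>-.03)&(Q[...,1]<.09)&(Q[...,2]>.09)&(Q[...,2]<.17)
print(b.sum(),Q[b].mean(0).round(4),np.percentile(Q[b],[5,50,95],axis=0).round(3))
plan(L(-.129,.03,.130),a-np.pi/2)
cv2.imwrite("pics/s3.png",cv2.resize(im[120:240,160:300],None,fx=5,fy=5,interpolation=2))
E
```

```text
7.8 [0.36824934 0.20511545 0.25067319] [-3.14095987e+00  6.86358075e-04 -6.22139561e-01] [ 9.79939385e-01 -8.83806703e-02 -4.80608300e-01 -7.21176924e-04
 -1.17791485e+00 -3.10069495e-02]
110 [-0.1334  0.0285  0.1489] [[-0.14  -0.017  0.144]
 [-0.135  0.029  0.149]
 [-0.113  0.074  0.154]]
shift in start tool axes [ 0.0014 -0.0023  0.1206] in end tool axes [ 0.0013 -0.0023  0.1206] turn [-0.01  0.03  1.08]
```

View pics/s3.png

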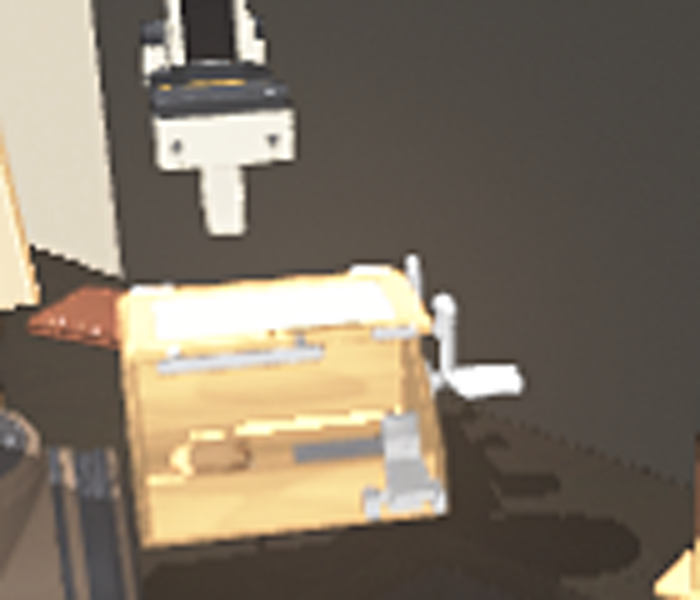

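The picture shows the door ajar with its bar at about z 0.147, the low stack in the left half, the grey mat in the right half, and the gripper above the bar.

Call:
move_arm(rows="0 0 1 0.001 0 0.04 0.024; 0 0 0 0 0 0.04 0.024; 0 0 0 0 0 0.02 0.024; 0 0 0 0 0 0.014 0.024; 0 0 0 0 0 0 0.0; 0 0 0 0 0 0 0.0; 0 0 0 0 0 0 0.0; 0 0 0 0 0 0 0", squeeze=25)

```text
t: 8.85
eef_pos: [0.3709, 0.2031, 0.1375]
ee_rot: [-3.14, -0.001, -0.645]
force: [4.8, -0.6, -0.7]
width: 0.0089
gripper_force: 25.0
```

Call:
move_arm(rows="0 0 0 0 -0.0039 -0.0206 0; 0 0 0 0 -0.0059 -0.0201 0; 0 0 0 0 -0.0079 -0.0195 0; 0 0 0 0 -0.0098 -0.0185 0; 0 0 0 0 -0.0116 -0.0176 0; 0 0 0 0 -0.0133 -0.0162 0; 0 0 0 0 -0.0149 -0.0149 0")

```text
t: 9.72
eef_pos: [0.4087, 0.2549, 0.2638]
ee_rot: [3.136, 0.001, -0.646]
force: [-6.4, -1.9, 1.5]
width: 0.0092
gripper_force: 24.9
```

Call:
move_arm(rows="0 0 0 0 -0.0163 -0.0133 0; 0 0 0 0 -0.0175 -0.0116 0; 0 0 0 0 -0.0186 -0.0098 0; 0 0 0 0 -0.0195 -0.0079 0; 0 0 0 0 -0.0202 -0.0059 0; 0 0 0 0 -0.0206 -0.0039 0; 0 0 0 0 -0.0209 -0.0018 0; 0 0 0 0 0 0 0")

```text
t: 10.72
eef_pos: [0.4902, 0.3649, 0.319]
ee_rot: [-3.141, 0.002, -0.644]
force: [-7.9, 2.8, 7.2]
width: 0.0093
gripper_force: 25.1
```

```bash
python3 - <<'E'
from h import *
s=arm.get_state();p=s["eef_pos"];X,Y,a=np.load("lock.npy");c,sn=np.cos(a),np.sin(a)
x=p[0]-X;y=p[1]-Y;lx=c*x+sn*y;print(s["t"],p,lx,-sn*x+c*y,s["force"],"e",np.arctan2(p[2]+.011-.12,.08-lx))
E
```

```text
10.725 [0.49020588 0.3648785  0.3190048 ] 0.0700901756727657 0.030151444442255326 [-7.94928847  2.79475228  7.20048608] e 1.5236427441838212
```

Call:
move_arm(rows="0 0 0 0 -0.005 0 0; 0 0 0 0 -0.004 0 0; 0 0 0 0 0 0 0; 0 0 0 0 0.006 0 0; 0 0 0 0 0.006 0 0;0 0 0 0 0 0 0")

```text
t: 11.48
eef_pos: [0.4874, 0.361, 0.3188]
ee_rot: [3.141, 0.002, -0.645]
force: [-7.4, 1.6, 4.1]
width: 0.0091
gripper_force: 25.1
```

```bash
python3 - <<'E'
from h import *
s=arm.get_state();p=s["eef_pos"];X,Y,a=np.load("lock.npy");c,sn=np.cos(a),np.sin(a)
x=p[0]-X;y=p[1]-Y;lx=c*x+sn*y;print(s["t"],p,lx,-sn*x+c*y,s["force"],"e",np.arctan2(p[2]+.011-.12,.08-lx))
E
```

```text
11.475 [0.48738484 0.36101416 0.31877864] 0.06530599371081683 0.03009640932787275 [-7.42391663  1.61081484  4.08588412] e 1.5008652547352759
```

Call:
move_arm(rows="0 0 0 0 0 0 0.03; 0 0 0 0 0 0 0.03; 0 0 0 0 0 -0.03 0.03; 0 0 0 0 0 -0.05 0.03; 0 0 0 0 0 -0.04 0.05; 0 0 0 0 0 0 0.087; 0 0 0 0 0 0 0.087")

```text
t: 12.35
eef_pos: [0.4892, 0.3608, 0.4377]
ee_rot: [3.141, 0.0, -0.646]
force: [0.1, 1.0, -1.1]
width: 0.0542
gripper_force: 0.0
```

```bash
python3 - <<'E'
from h import *
s=arm.get_state();print(s["t"],s["eef_pos"],s["ee_rot"],s["q"])
im,P,Q=doorz();np.savez("t4.npz",im=im,P=P,Q=Q)
im2,d,m=grab("scene");np.savez("s4.npz",im=im2,P=cloud(d,m))
cv2.imwrite("pics/t4.png",np.hstack([cv2.resize(im[150:270,110:240],None,fx=3,fy=3,interpolation=2),cv2.resize(im2[90:270,160:320],(400,360),interpolation=2)]))
E
```

```text
12.35 [0.48921456 0.36076313 0.43768342] [ 3.14113787e+00  3.28405124e-04 -6.45769787e-01] [ 9.56214397e-01  1.90239669e-01  2.29601732e-01 -3.42698277e-04
 -1.61060271e+00 -3.12013451e-02]
```

View pics/t4.png

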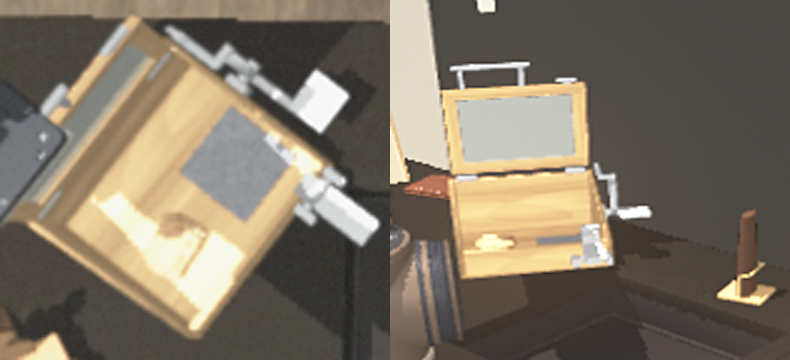

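The picture shows the door standing locked upright. The grey mat is at about (190,204) in full-image pixels, in the right half, and the low stack is at about (170,229), beside it on the left.

```bash
python3 - <<'E'
from h import *
z=np.load("t4.npz");im,P,Q=z["im"],z["P"],z["Q"];m=arm.camera_model("top")
X,Y,a=np.load("lock.npy");c,sn=np.cos(a),np.sin(a)
def tl(w):x,y=w[0]-X,w[1]-Y;return np.round([c*x+sn*y,-sn*x+c*y],4)
hsv=cv2.cvtColor(im,cv2.COLOR_BGR2HSV);g=(hsv[...,1]<70)&(abs(Q[...,0])<.09)&(abs(Q[...,1])<.1)&(Q[...,2]<.03)&(Q[...,2]>0)&(hsv[...,2]<170)
q=Q[g];print("mat",len(q),np.percentile(q,[2,50,98],axis=0).round(3).tolist(),"pix ctr",tl(ray(m,189.7,204.3,.012)))
r=cv2.minAreaRect((q[:,:2]*1000).astype(np.float32));print(r)
b=(abs(Q[...,0])<.083)&(Q[...,1]>-.03)&(Q[...,1]<.09)&(Q[...,2]>.027)&(Q[...,2]<.045);q=Q[b];print("low",len(q),np.percentile(q,[3,50,97],axis=0).round(3).tolist())
# stack A
R=P[170:225,380:425];I=im[170:225,380:425]
h=cv2.cvtColor(I,cv2.COLOR_BGR2HSV)
for zl in(.012,.025,.032):
    k=(R[...,2]>zl)&(R[...,2]<.055);w=R[k];rr=cv2.minAreaRect((w[:,:2]*1000).astype(np.float32));print("A",zl,len(w),rr,np.percentile(w[:,2],[50,98]).round(3))
cv2.imwrite("pics/A.png",cv2.resize(im[165:230,345:450],None,fx=7,fy=7,interpolation=2))
E
```

```text
mat 703 [[-0.056, -0.087, 0.005], [-0.016, -0.047, 0.011], [0.022, -0.011, 0.019]] pix ctr [-0.0201 -0.0506]
((-16.979454040527344, -49.427940368652344), (82.63252258300781, 81.11136627197266), 0.44282108545303345)
low 266 [[-0.04, -0.017, 0.027], [-0.013, 0.047, 0.032], [0.08, 0.08, 0.043]]
A 0.012 331 ((515.563232421875, -352.97381591796875), (59.466739654541016, 134.90966796875), 41.8478889465332) [0.033 0.043]
A 0.025 275 ((520.633056640625, -354.32427978515625), (58.52315902709961, 124.82141876220703), 35.40071487426758) [0.034 0.044]
A 0.032 197 ((541.4718017578125, -383.80169677734375), (59.310386657714844, 42.9588623046875), 21.061222076416016) [0.035 0.044]
```

View pics/A.png

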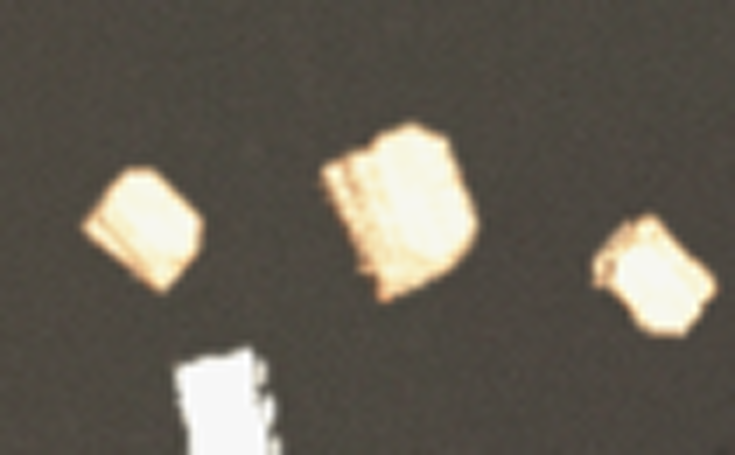

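The crop shows stack A as the largest, its top face centred at about (402,195) in full-image pixels, long axis about 22° off world x. Before choosing the placing yaw I check the stay's height for gripper-body clearance.

```bash
python3 - <<'E'
from h import *
z=np.load("t4.npz");Q=z["Q"]
P=np.load("s4.npz")["P"];X,Y,a=np.load("lock.npy");c,sn=np.cos(a),np.sin(a)
x=P[...,0]-X;y=P[...,1]-Y;S=np.stack([c*x+sn*y,-sn*x+c*y,P[...,2]],-1)
for nm,A in(("top",Q),("scene",S)):
  for y0,y1 in((-.17,-.125),(-.125,-.108),(-.108,-.1)):
    o=[]
    for xx in np.arange(-.10,.1,.02):
        k=(A[...,0]>=xx)&(A[...,0]<xx+.02)&(A[...,1]>=y0)&(A[...,1]<y1)&(A[...,2]<.3)
        o.append((round(xx,2),int(k.sum()),round(float(np.percentile(A[...,2][k],95)),3) if k.sum() else None))
    print(nm,y0,o)
phi=np.radians(15)
# tool y dir = locker dir (sin15,cos15) => world angle a+ (pi/2-phi)
for k in(-1,0):
    yaw=a+np.pi/2-phi+np.pi/2+np.pi*k;yaw=(yaw+np.pi)%(2*np.pi)-np.pi;print("place yaw",yaw,"q6",yaw+np.pi/2-.75,L(-.02,-.045))
plan([.5415,-.384,.25],-2.749)
E
```

```text
top -0.17 [(np.float64(-0.1), 99, 0.004), (np.float64(-0.08), 180, 0.089), (np.float64(-0.06), 98, 0.091), (np.float64(-0.04), 25, 0.089), (np.float64(-0.02), 88, 0.07), (np.float64(0.0), 107, 0.113), (np.float64(0.02), 92, 0.122), (np.float64(0.04), 78, 0.005), (np.float64(0.06), 73, 0.006), (np.float64(0.08), 64, 0.004)]
top -0.125 [(np.float64(-0.1), 36, 0.003), (np.float64(-0.08), 46, 0.087), (np.float64(-0.06), 46, 0.087), (np.float64(-0.04), 43, 0.081), (np.float64(-0.02), 38, 0.071), (np.float64(0.0), 69, 0.115), (np.float64(0.02), 51, 0.126), (np.float64(0.04), 36, 0.127), (np.float64(0.06), 27, 0.13), (np.float64(0.08), 23, 0.129)]
top -0.108 [(np.float64(-0.1), 24, 0.055), (np.float64(-0.08), 17, 0.062), (np.float64(-0.06), 19, 0.073), (np.float64(-0.04), 16, 0.078), (np.float64(-0.02), 18, 0.086), (np.float64(0.0), 25, 0.096), (np.float64(0.02), 16, 0.122), (np.float64(0.04), 22, 0.124), (np.float64(0.06), 23, 0.128), (np.float64(0.08), 11, 0.131)]
scene -0.17 [(np.float64(-0.1), 33, 0.086), (np.float64(-0.08), 64, 0.087), (np.float64(-0.06), 58, 0.087), (np.float64(-0.04)
[... 444 characters left out ...]
(0.04), 4, 0.125), (np.float64(0.06), 6, 0.13), (np.float64(0.08), 0, None)]
scene -0.108 [(np.float64(-0.1), 23, 0.054), (np.float64(-0.08), 7, 0.06), (np.float64(-0.06), 9, 0.069), (np.float64(-0.04), 6, 0.076), (np.float64(-0.02), 6, 0.087), (np.float64(0.0), 6, 0.093), (np.float64(0.02), 6, 0.116), (np.float64(0.04), 8, 0.123), (np.float64(0.06), 6, 0.127), (np.float64(0.08), 2, 0.115)]
place yaw 0.6669031429318086 q6 1.4876994697267052 [0.49643781 0.24772415 0.        ]
place yaw -2.474689510657985 q6 -1.6538931838630884 [0.49643781 0.24772415 0.        ]
shift in start tool axes [0.49   0.5627 0.188 ] in end tool axes [ 0.2364 -0.708   0.187 ] turn [ 8.0000e-02 -1.1000e-01  1.2051e+02]
```

Call:
move_arm(rows="0 0 10 0 0 0 0.075; 0 0 10 0 0 0 0.075; 0 0 10 0 0 0 0.075; 0 0 10 0 0 0 0.075; 0 0 10 0 0 0 0.075; 0 0 10 0 0 0 0.075; 0 0 10 0 0 0 0.075; 0 0 10 0 0 0 0.075")

```text
t: 13.45
eef_pos: [0.4891, 0.3606, 0.4371]
ee_rot: [3.141, -0.002, -2.048]
force: [0.3, 0.2, 0.5]
width: 0.0754
gripper_force: 0.0
```

Call:
move_arm(rows="0 0 10 0 0 0 0.075; 0 0 10 0 0 0 0.075; 0 0 10 0 0 0 0.075; 0 0 10.5 0 0 0 0.075; 0 0 0 0.0197 -0.059 0 0.075; 0 0 0 0.0197 -0.059 0 0.075; 0 0 0 0.0197 -0.059 0 0.075; 0 0 0 0.0197 -0.059 0 0.075")

```text
t: 14.45
eef_pos: [0.5063, 0.1106, 0.4375]
ee_rot: [-3.141, -0.001, -2.748]
force: [0.6, -0.2, 0.2]
width: 0.075
gripper_force: 0.0
```

Call:
move_arm(rows="0 0 0 0.0197 -0.059 0 0.075; 0 0 0 0.0197 -0.059 0 0.075; 0 0 0 0.0197 -0.059 0 0.075; 0 0 0 0.0197 -0.059 0 0.075; 0 0 0 0.0197 -0.059 0.04 0.075; 0 0 0 0.0197 -0.059 0.04 0.075; 0 0 0 0.0197 -0.059 0.06 0.075; 0 0 0 0.0197 -0.059 0.06 0.075")

```text
t: 15.45
eef_pos: [0.5374, -0.3318, 0.2817]
ee_rot: [3.141, -0.001, -2.749]
force: [1.3, -1.1, 0.5]
width: 0.0747
gripper_force: 0.0
```

Call:
move_arm(rows="0 0 0 0 0 0.06 0.075; 0 0 0 0 0 0 0.075")

```text
t: 15.7
eef_pos: [0.5346, -0.3296, 0.2182]
ee_rot: [3.134, -0.008, -2.75]
force: [-0.2, 0.5, 1.0]
width: 0.0747
gripper_force: 0.0
```

```bash
python3 - <<'E'
from h import *
s=arm.get_state();print(s["t"],s["eef_pos"],s["ee_rot"],s["q"])
plan([.5415,-.384,.024],-2.749)
im,d,m=grab("scene");P=cloud(d,m)
C=np.array(m["camera_from_world"])
def px(p):
    q=C[:3,:3]@p+C[:3,3];K=np.array(m["mtx"]);x,y=q[:2]/q[2];f=1+m["k1"]*(x*x+y*y);return np.array([K[0,2]+K[0,0]*x*f,K[1,2]+K[1,1]*y*f])
u,v=px(np.array([.5415,-.384,.04])).astype(int);print(u,v)
k=(abs(P[...,0]-.5415)<.05)&(abs(P[...,1]+.384)<.05)&(P[...,2]>.034)&(P[...,2]<.05);w=P[k];print(len(w),w.mean(0) if len(w) else 0,cv2.minAreaRect((w[:,:2]*1000).astype(np.float32)) if len(w) else 0, np.percentile(w[:,2],95) if len(w) else 0)
c=im[v-50:v+30,u-60:u+60].copy();I=cv2.resize(c,None,fx=6,fy=6,interpolation=2)
a=np.radians(22.5);e1=np.array([np.cos(a),np.sin(a),0]);e2=np.array([-np.sin(a),np.cos(a),0])
pts=[(px(np.array([.5415,-.384,.04])+i*.03*e1+j*.0245*e2)-[u-60,v-50])*6 for i,j in((1,1),(1,-1),(-1,-1),(-1,1))]
cv2.polylines(I,[np.int32(pts)],True,(0,255,0),1);cv2.imwrite("pics/s5.png",I)
E
```

```text
15.7 [ 0.53456278 -0.32955337  0.21815639] [ 3.1338716  -0.00846058 -2.75040111] [-0.24282374  0.2994124  -0.11161257 -0.00131213 -1.17116174 -0.93629629]
shift in start tool axes [ 0.0127 -0.0545  0.1939] in end tool axes [ 0.0144 -0.053   0.1942] turn [ 0.44 -0.48 -0.08]
390 259
127 [ 0.53880728 -0.38754571  0.03756548] ((541.8634643554688, -387.0932312011719), (57.82615661621094, 39.46107864379883), 20.916141510009766) 0.04055361208517178
```

View pics/s5.png

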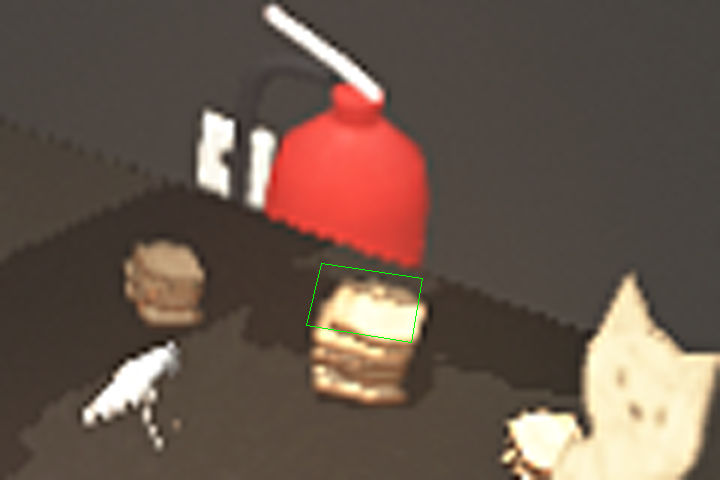

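The crop shows stack A at (390,262), with my outline within about 2 px of its top face. The price card is to its left and the small stacks are clear of it.

Call:
move_arm(rows="0 0 0 0.008 -0.027 0.04 0.075; 0 0 0 0.0085 -0.027 0.04 0.075; 0 0 0 0 0 0.03 0.075; 0 0 0 0 0 0 0.075; 0 0 0 0 0 0 0.075")

```text
t: 16.38
eef_pos: [0.5455, -0.3867, 0.1174]
ee_rot: [-3.138, 0.003, -2.747]
force: [-0.2, 0.6, 0.2]
width: 0.0749
gripper_force: 0.0
```

```bash
python3 - <<'E'
from h import *
s=arm.get_state();print(s["t"],s["eef_pos"],s["ee_rot"]);plan([.540,-.386,.024],-2.749)
E
```

```text
16.375 [ 0.54548382 -0.38669673  0.1173613 ] [-3.13816173e+00  2.56836380e-03 -2.74712995e+00]
shift in start tool axes [0.005  0.0031 0.0933] in end tool axes [0.0048 0.0027 0.0934] turn [-0.2   0.15  0.11]
```

Call:
move_arm(rows="0 0 0 0.005 0.002 0.04 0.075; 0 0 0 0 0 0.03 0.075; 0 0 0 0 0 0.023 0.075; 0 0 0 0 0 0 0.04; 0 0 0 0 0 0 0.03; 0 0 0 0 0 0 0.03; 0 0 0 0 0 0 0.03", squeeze=15)

```text
t: 17.25
eef_pos: [0.5392, -0.3868, 0.0227]
ee_rot: [-3.14, 0.002, -2.748]
force: [-0.3, 1.6, 6.8]
width: 0.0472
gripper_force: 14.8
```

Call:
move_arm(rows="0 0 0 0 0 -0.02 0.03; 0 0 0 0 0 -0.04 0.03; 0 0 0 0 0 -0.05 0.03; 0 0 0 0 0 -0.05 0.03; 0 0 0 0 0 -0.05 0.03; 0 0 0 0 0 -0.03 0.03; 0 0 -5.7 0 0 0 0.03; 0 0 0 0 0 0 0.03")

```text
t: 18.25
eef_pos: [0.5379, -0.3863, 0.2614]
ee_rot: [-3.141, 0.001, -2.65]
force: [-0.1, 1.0, -1.8]
width: 0.0475
gripper_force: 14.8
```

```bash
python3 - <<'E'
from h import *
s=arm.get_state();print(s["t"],s["eef_pos"],s["ee_rot"],s["force"],s["width"]);print(L(-.035,-.048));plan(L(-.035,-.048,.25),-2.649)
im,d,m=grab("scene");P=cloud(d,m);p=s["eef_pos"]
k=(np.hypot(P[...,0]-p[0],P[...,1]-p[1])<.045)&(P[...,2]<p[2]+.01)&(P[...,2]>.1);print("lowest carried",np.percentile(P[k][:,2],[1,5,50]) if k.sum() else 0)
E
```

```text
18.25 [ 0.53791335 -0.38632011  0.26143206] [-3.14136339e+00  6.38927909e-04 -2.64997143e+00] [-0.088761    0.97086745 -1.79716289] 0.04745264006828403
[0.48985724 0.23391487 0.        ]
shift in start tool axes [-0.2504  0.5695  0.0115] in end tool axes [-0.251   0.5692  0.0114] turn [-0.01  0.04 -0.06]
lowest carried [0.24321831 0.24510587 0.26091762]
```

Call:
move_arm(rows="0 0 0 -0.0157 0.0356 0 0.03; 0 0 0 -0.0157 0.0356 0 0.03; 0 0 0 -0.0157 0.0356 0 0.03; 0 0 0 -0.0157 0.0356 0 0.03; 0 0 0 -0.0157 0.0356 0 0.03; 0 0 0 -0.0157 0.0356 0 0.03; 0 0 0 -0.0157 0.0356 0 0.03; 0 0 0 -0.0157 0.0356 0 0.03")

```text
t: 19.3
eef_pos: [0.5136, -0.075, 0.2605]
ee_rot: [3.141, -0.001, -2.652]
force: [1.0, 0.2, -0.3]
width: 0.0473
gripper_force: 14.8
```

Call:
move_arm(rows="0 0 0 -0.0157 0.0356 0 0.03; 0 0 0 -0.0157 0.0356 0 0.03; 0 0 0 -0.0157 0.0356 0 0.03; 0 0 0 -0.0157 0.0356 0 0.03; 0 0 0 -0.0157 0.0356 0 0.03; 0 0 0 -0.0157 0.0356 0 0.03; 0 0 0 -0.0157 0.0356 0 0.03; 0 0 0 -0.0157 0.0356 0 0.03")

```text
t: 20.3
eef_pos: [0.4897, 0.2352, 0.2605]
ee_rot: [-3.141, -0.001, -2.652]
force: [1.2, -0.8, -0.8]
width: 0.0473
gripper_force: 14.8
```

Call:
move_arm(rows="0 0 0 0 0 0 0.03; 0 0 0 0 0 0 0.03")

```text
t: 20.55
eef_pos: [0.4899, 0.234, 0.2604]
ee_rot: [-3.141, -0.001, -2.65]
force: [0.3, 0.2, -0.1]
width: 0.0472
gripper_force: 14.8
```

```bash
python3 - <<'E'
from h import *
s=arm.get_state();print(s["t"],s["eef_pos"],s["ee_rot"],s["q"]);plan(L(-.035,-.048,.09),-2.649);plan(L(-.021,-.048,.036),-2.649)
im,d,m=grab("scene");cv2.imwrite("pics/s6.png",cv2.resize(im[40:260,160:340],None,fx=3.2,fy=2.7,interpolation=2))
E
```

```text
20.55 [0.48992479 0.23396364 0.26039327] [-3.14122477e+00 -1.25216342e-03 -2.65004027e+00] [ 8.06566511e-01  1.25414600e-01 -2.39012796e-01 -4.08391951e-05
 -1.20767346e+00 -1.88579570e+00]
shift in start tool axes [-1.000e-04  1.000e-04  1.704e-01] in end tool axes [ 1.000e-04 -0.000e+00  1.704e-01] turn [-0.02 -0.07 -0.06]
shift in start tool axes [-0.0129  0.006   0.2244] in end tool axes [-0.0126  0.0059  0.2244] turn [-0.02 -0.07 -0.06]
```

View pics/s6.png

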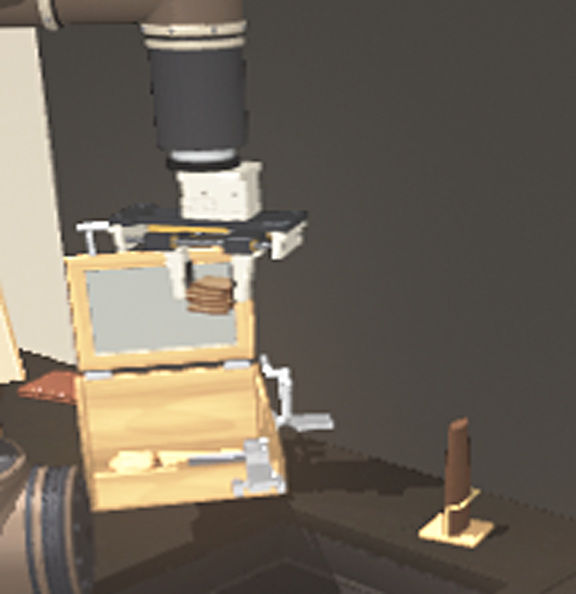

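The picture shows the stack held level above the locker, the door still up and the pouch standing at right. I lower it, shift it back, then set it down.

Call:
move_arm(rows="0 0 0 0 0 0.05 0.03; 0 0 0 0 0 0.05 0.03; 0 0 0 0 0 0.04 0.03; 0 0 0 0 0 0.03 0.03; 0 0 0 -0.006 0.003 0 0.03; 0 0 0 -0.007 0.003 0 0.03; 0 0 0 0 0 0.02 0.03; 0 0 0 0 0 0.01 0.03")

```text
t: 21.6
eef_pos: [0.4997, 0.2463, 0.0617]
ee_rot: [3.141, 0.002, -2.649]
force: [0.3, 0.2, -1.3]
width: 0.0476
gripper_force: 14.8
```

Call:
move_arm(rows="0 0 0 0 0 0.01 0.03; 0 0 0 0 0 0.008 0.03; 0 0 0 0 0 0.004 0.03; 0 0 0 0 0 0 0.03")

```text
t: 22.1
eef_pos: [0.4989, 0.2456, 0.0388]
ee_rot: [-3.141, -0.0, -2.649]
force: [0.1, -0.3, -0.5]
width: 0.0473
gripper_force: 14.8
```

Call:
move_arm(rows="0 0 0 0 0 0.002 0.03; 0 0 0 0 0 0.002 0.03; 0 0 0 0 0 0.001 0.03; 0 0 0 0 0 0 0.03")

```text
t: 22.6
eef_pos: [0.4989, 0.2457, 0.0347]
ee_rot: [-3.142, 0.0, -2.649]
force: [-3.7, -1.1, 6.6]
width: 0.0473
gripper_force: 14.8
```

Contact. Now I release it and withdraw along the entry path.

Call:
move_arm(rows="0 0 0 0 0 0 0.053; 0 0 0 0 0 0 0.056; 0 0 0 0 0 0 0.056; 0 0 0 0 0 -0.015 0.056; 0 0 0 0 0 -0.03 0.056; 0 0 0 0.013 -0.006 -0.03 0.056; 0 0 0 0 0 -0.05 0.056; 0 0 0 0 0 -0.06 0.056")

```text
t: 23.6
eef_pos: [0.4896, 0.2335, 0.2211]
ee_rot: [-3.141, -0.001, -2.649]
force: [0.7, 1.7, -0.2]
width: 0.0561
gripper_force: 0.0
```

Call:
move_arm(rows="0 0 0 0.008 -0.058 -0.03 0.0; 0 0 0 0.008 -0.058 0 0.0; 0 0 0 0.008 -0.058 0 0.0; 0 0 0 0 0 0 0.0; 0 0 0 0 0 0 0")

```text
t: 24.22
eef_pos: [0.5503, 0.0719, 0.2481]
ee_rot: [3.142, 0.001, -2.651]
force: [0.3, -0.1, -0.2]
width: 0.0115
gripper_force: 0.0
```

```bash
python3 - <<'E'
from h import *
s=arm.get_state();print(s["t"],s["eef_pos"],s["ee_rot"],s["q"])
im,P,Q=doorz();im2,d,m=grab("scene")
k=(abs(Q[...,0])<.08)&(Q[...,1]<.0)&(Q[...,1]>-.095)&(Q[...,2]>.038)&(Q[...,2]<.065);q=Q[k]
if len(q):print("stack",len(q),cv2.minAreaRect((q[:,:2]*1000).astype(np.float32)),np.percentile(q[:,2],[50,97]))
cv2.imwrite("pics/t7.png",np.hstack([cv2.resize(im[150:270,110:240],None,fx=3,fy=3,interpolation=2),cv2.resize(im2[90:270,160:320],(400,360),interpolation=2)]))
plan(L(-.06,-.147,.12),-.645)
E
```

```text
24.225 [0.55028928 0.07191629 0.24813644] [ 3.14153987e+00  6.90297803e-04 -2.65053016e+00] [ 4.82793634e-01  1.52392278e-01 -2.35239376e-01 -6.31941214e-05
 -1.18247484e+00 -1.56250354e+00]
stack 299 ((-16.274837493896484, -48.883975982666016), (47.04813003540039, 60.21696090698242), 65.4071044921875) [0.04599443 0.053548  ]
shift in start tool axes [-0.0421  0.0699  0.1279] in end tool axes [-0.0458 -0.0676  0.1279] turn [-3.0000e-02  2.0000e-02 -1.1478e+02]
```

View pics/t7.png

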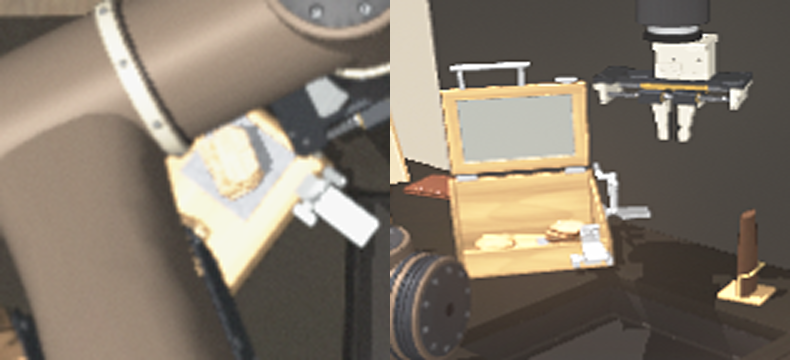

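The stack sits flat on the mat: its centre is at (-16,-49) mm in the locker frame, its top is at 53 mm, and the door is still up. Next is the stay pad.

Call:
move_arm(rows="0 0 -10 0 0 0 0; 0 0 -10 0 0 0 0; 0 0 -10 0 0 0 0; 0 0 -10 0 0 0 0; 0 0 -10 0 0 0 0; 0 0 -10 0 0 0 0; 0 0 -10 0 0 0 0; 0 0 -5 0 0 0 0")

```text
t: 25.32
eef_pos: [0.55, 0.0737, 0.2477]
ee_rot: [-3.141, 0.0, -1.334]
force: [-0.8, -0.0, -0.5]
width: 0.0006
gripper_force: 0.0
```

```bash
python3 - <<'E'
from h import *
s=arm.get_state();print(s["t"],s["eef_pos"],s["ee_rot"],s["q"],s["force"]);plan(L(-.06,-.15,.12),-1.340)
E
```

```text
25.325 [0.55001931 0.07373828 0.24767785] [-3.14142555e+00  6.98358317e-05 -1.33374894e+00] [ 4.86153882e-01  1.52932903e-01 -2.35666281e-01 -2.86179943e-05
 -1.18201798e+00 -2.49095658e-01] [-0.81694238 -0.01733374 -0.53041935]
shift in start tool axes [-0.0753 -0.0249  0.1277] in end tool axes [-0.0755 -0.0245  0.1277] turn [-0.01  0.    0.36]
```

Call:
move_arm(rows="0 0 0 -0.0375 -0.0125 0.02 0; 0 0 0 -0.0375 -0.0125 0.04 0; 0 0 0 0 0 0.04 0; 0 0 0 0 0 0.04 0; 0 0 0 0 0 0.01 0; 0 0 0 0 0 0 0")

```text
t: 26.08
eef_pos: [0.5576, 0.1517, 0.0978]
ee_rot: [3.141, -0.0, -1.339]
force: [0.6, -0.9, 0.5]
width: 0.0003
gripper_force: 0.0
```

```bash
python3 - <<'E'
from h import *
s=arm.get_state();print(s["t"],s["eef_pos"],s["force"]);plan(L(-.06,-.15,.074),-1.334)
E
```

```text
26.075 [0.55758177 0.15168168 0.09783015] [ 0.5926884  -0.86722122  0.50034761]
shift in start tool axes [-0.0013  0.0007  0.0238] in end tool axes [-0.0013  0.0007  0.0238] turn [ 0.02 -0.02 -0.29]
```

Call:
move_arm(rows="0 0 0 0 0 0.01 0; 0 0 0 0 0 0.008 0; 0 0 0 0 0 0.005 0; 0 0 0 0 0 0.001 0; 0 0 0 0 0 0 0; 0 0 0 0 0 0 0; 0 0 0 0 0 0 0; 0 0 0 0 0 0 0")

```text
t: 27.08
eef_pos: [0.5575, 0.151, 0.0735]
ee_rot: [3.142, -0.0, -1.34]
force: [-1.1, -3.8, 2.8]
width: 0.0005
gripper_force: 2.1
```

```bash
cat >> h.py <<'E'
def doorang():
    im,d,m=grab("scene");P=cloud(d,m);X,Y,a=np.load("lock.npy");c,s=np.cos(a),np.sin(a)
    x=P[...,0]-X;y=P[...,1]-Y;Q=np.stack([c*x+s*y,-s*x+c*y,P[...,2]],-1)
    r=np.hypot(Q[...,0]-.08,Q[...,2]-.12);k=(abs(r-.21)<.012)&(Q[...,1]>-.02)&(Q[...,1]<.08)&(Q[...,2]>.04)&(Q[...,0]<.12)
    e=np.arctan2(Q[...,2][k]-.12,.08-Q[...,0][k]);return k.sum(),np.percentile(e+.35,[10,50,90]).round(3)
E
python3 - <<'E'
from h import *
s=arm.get_state();print(s["t"],s["eef_pos"],s["force"]);print(doorang())
E
```

```text
27.075 [0.55752366 0.15098203 0.07349413] [-1.1348235  -3.7574946   2.79777803]
(np.int64(94), array([0.999, 1.013, 1.034]))
```

Call:
move_arm(rows="0 0 0 0.01 -0.008 -0.03 0; 0 0 0 0.04 -0.033 -0.02 0; 0 0 0 0.04 -0.033 -0.05 0; 0 0 0 0 0 -0.06 0; 0 0 0 0 0 -0.03 0; 0 0 0 0 0 0 0")

```text
t: 27.88
eef_pos: [0.6468, 0.0855, 0.2602]
ee_rot: [-3.134, 0.001, -1.34]
force: [0.4, 0.4, -0.4]
width: 0.0004
gripper_force: 0.0
```

```bash
python3 - <<'E'
from h import *
s=arm.get_state();print(s["t"],s["eef_pos"],s["ee_rot"],s["q"]);print(doorang())
a=np.load("lock.npy")[2]
for yaw in(a,a-np.pi): plan(L(-.128,.012,.26),yaw)
E
```

```text
27.875 [0.64680869 0.08553676 0.26017572] [-3.13425010e+00  1.39333226e-03 -1.34001686e+00] [ 4.29914086e-01  3.03418483e-01 -9.53744648e-03  9.13907131e-05
 -1.25036732e+00 -1.99168192e-01]
(np.int64(87), array([0.658, 0.678, 0.695]))
shift in start tool axes [-0.1664  0.2275 -0.0027] in end tool axes [-0.0674 -0.2737 -0.0021] turn [  -0.2    -0.2  -129.99]
shift in start tool axes [-0.1664  0.2275 -0.0027] in end tool axes [ 0.0674  0.2737 -0.0021] turn [-0.16  0.17 50.01]
```

Call:
move_arm(rows="0 0 10 0 0 0 0; 0 0 10 0 0 0 0; 0 0 10 0 0 0 0; 0 0 10 0 0 0 0; 0 0 10 0 0 0 0; 0 0 0 0 0 0 0")

```text
t: 28.68
eef_pos: [0.6444, 0.0849, 0.2553]
ee_rot: [3.14, -0.001, -2.211]
force: [0.1, -0.1, 0.4]
width: 0.0004
gripper_force: 0.0
```

Call:
move_arm(rows="0 0 0 0.0112 0.0456 0 0; 0 0 0 0.0112 0.0456 0 0; 0 0 0 0.0112 0.0456 0 0; 0 0 0 0.0112 0.0456 0 0; 0 0 0 0.0112 0.0456 0 0; 0 0 0 0.0112 0.0456 0 0; 0 0 0 0 0 0 0; 0 0 0 0 0 0 0")

```text
t: 29.68
eef_pos: [0.3854, 0.1949, 0.2568]
ee_rot: [3.142, 0.001, -2.209]
force: [0.7, 0.5, -0.4]
width: 0.0006
gripper_force: 0.0
```

```bash
python3 - <<'E'
from h import *
s=arm.get_state();print(s["t"],s["eef_pos"],s["ee_rot"],s["q"]);print(doorang())
a=np.load("lock.npy")[2]
plan(L(-.128,.012,.17),a-np.pi);plan(L(-.118,.012,.058),a-np.pi)
E
```

```text
29.675 [0.38535546 0.19489639 0.25676733] [ 3.14156336e+00  5.37460143e-04 -2.20893286e+00] [ 9.28436731e-01 -7.28728971e-02 -4.52943187e-01 -3.39911557e-05
 -1.19018870e+00 -1.56656064e+00]
(np.int64(88), array([0.482, 0.501, 0.518]))
shift in start tool axes [-0.0009  0.0001  0.0866] in end tool axes [-0.0009  0.0001  0.0866] turn [-0.   -0.    0.12]
shift in start tool axes [-1.090e-02  1.000e-04  1.986e-01] in end tool axes [-1.090e-02  1.000e-04  1.986e-01] turn [-0.   -0.    0.12]
```

Call:
move_arm(rows="0 0 0 -0.001 0 0.04 0; 0 0 0 0 0 0.035 0; 0 0 0 0 0 0.012 0; 0 0 0 0 0 0.012 0; 0 0 0 -0.001 0 0.013 0; 0 0 0 -0.001 0 0.013 0; 0 0 0 -0.001 0 0.013 0; 0 0 0 -0.001 0 0.013 0")

```text
t: 30.72
eef_pos: [0.3884, 0.1987, 0.1051]
ee_rot: [-3.142, 0.0, -2.213]
force: [-0.9, 0.0, 0.7]
width: 0.0006
gripper_force: 0.8
```

Call:
move_arm(rows="0 0 0 -0.002 0 0.013 0; 0 0 0 -0.002 0 0.013 0; 0 0 0 -0.002 0 0.011 0; 0 0 0 0 0 0.004 0; 0 0 0 0 0 0.003 0; 0 0 0 0 0 0 0")

```text
t: 31.48
eef_pos: [0.3918, 0.2033, 0.0616]
ee_rot: [3.142, -0.0, -2.213]
force: [-1.5, 0.8, 1.8]
width: 0.0006
gripper_force: 0.8
```

```bash
python3 - <<'E'
from h import *
s=arm.get_state();print(s["t"],s["eef_pos"],s["force"]);print(doorang())
a=np.load("lock.npy")[2]
plan(L(-.118,.012,.058),a-np.pi)
E
```

```text
31.475 [0.3918452  0.20329377 0.06164805] [-1.49067746  0.78351263  1.8391301 ]
(np.int64(291), array([0.013, 0.14 , 0.445]))
shift in start tool axes [-0.0003 -0.0002  0.0038] in end tool axes [-0.0003 -0.0001  0.0038] turn [ 0.   -0.01 -0.  ]
```

Call:
move_arm(rows="0 0 0 0 0 0.002 0; 0 0 0 0 0 0.002 0; 0 0 0 0 0 0.002 0; 0 0 0 0 0 0 0")

```text
t: 32.02
eef_pos: [0.3925, 0.2037, 0.0593]
ee_rot: [-3.141, 0.002, -2.211]
force: [-17.7, -4.5, 52.2]
width: 0.0006
gripper_force: 26.4
```

Call:
move_arm(rows="0 0 0 0 0 -0.006 0; 0 0 0 0 0 -0.02 0; 0 0 0 0 0 -0.06 0; 0 0 0 0 0 -0.06 0; 0 0 0 0 -0.04 -0.06 0; 0 0 0 0.02 -0.06 0 0; 0 0 0 0.02 -0.06 0 0; 0 0 0 0.02 -0.06 0 0")

```text
t: 33.02
eef_pos: [0.5273, 0.0268, 0.2541]
ee_rot: [-3.141, 0.001, -2.212]
force: [1.8, 1.2, 0.3]
width: 0.0002
gripper_force: 0.0
```

Call:
move_arm(rows="0 0 0 0 -0.06 0 0; 0 0 0 0 -0.06 0 0; 0 0 0 0 0 0 0; 0 0 0 0 0 0 0;0 0 0 0 0 0 0; 0 0 0 0 0 0 0")

```text
t: 33.78
eef_pos: [0.6223, -0.0425, 0.2546]
ee_rot: [-3.141, 0.001, -2.212]
force: [0.5, -0.3, -0.2]
width: 0.0005
gripper_force: 0.0
```

```bash
python3 - <<'E'
from h import *
s=arm.get_state();print(s["t"],s["eef_pos"],s["force"],s["qd"].round(3));print(doorang())
im,P,Q=doorz()
for y0 in(-.03,0,.05,.09):
  o=[]
  for x in(-.117,-.075,-.05,0,.05):
    k=(abs(Q[...,0]-x)<.008)&(abs(Q[...,1]-y0)<.008);o.append((x,round(float(np.median(Q[...,2][k])),3) if k.any() else None))
  print(y0,o)
z0=np.load("top0.npz")["P"]
for n,(a,b,c,d) in dict(pouch=(275,312,172,210)).items():
  for A in(z0,P):
    w=A[c:d,a:b].reshape(-1,3);w=w[(w[:,2]>.1)&(w[:,2]<.2)];print(n,len(w),w.mean(0).round(3) if len(w) else 0)
dif=cv2.absdiff(im,np.load("top0.npz")["im"])[150:270,110:240];print("diff mean",dif.mean())
k=(abs(Q[...,0]+.016)<.03)&(abs(Q[...,1]+.049)<.03);print("panel region z",np.percentile(Q[...,2][k],[5,50,95]))
E
```

```text
33.775 [ 0.62225343 -0.04253532  0.25457456] [ 0.50550954 -0.34556844 -0.22263804] [-0.001  0.002  0.003  0.002 -0.     0.001]
(np.int64(97), array([0.004, 0.022, 0.035]))
-0.03 [(-0.117, None), (-0.075, None), (-0.05, None), (0, None), (0.05, 0.115)]
0 [(-0.117, None), (-0.075, None), (-0.05, None), (0, None), (0.05, 0.114)]
0.05 [(-0.117, None), (-0.075, None), (-0.05, None), (0, 0.095), (0.05, 0.114)]
0.09 [(-0.117, None), (-0.075, 0.073), (-0.05, 0.079), (0, 0.098), (0.05, 0.116)]
pouch 87 [ 0.535 -0.058  0.137]
pouch 88 [ 0.535 -0.058  0.136]
diff mean 41.77955128205128Traceback (most recent call last):
  File "<stdin>", line 14, in <module>
    return _quantile_unchecked(
        a, q, axis, out, overwrite_input, method, keepdims, weights)
    return _ureduce(a,
                    func=_quantile_ureduce_func,
    ...<5 lines>...
                    overwrite_input=overwrite_input,
                    method=method)
    r = func(a, **kwargs)
    result = _quantile(arr,
                       quantiles=q,
    ...<2 lines>...
                       out=out,
                       weights=wgt)
    slices_having_nans = np.isnan(arr[-1, ...])
                                  ~~~^^^^^^^^^
IndexError: index -1 is out of bounds for axis 0 with size 0
```

```bash
python3 - <<'E'
from h import *
def da(P):
    X,Y,a=np.load("lock.npy");c,s=np.cos(a),np.sin(a)
    x=P[...,0]-X;y=P[...,1]-Y;Q=np.stack([c*x+s*y,-s*x+c*y,P[...,2]],-1)
    r=np.hypot(Q[...,0]-.08,Q[...,2]-.12);k=(abs(r-.21)<.012)&(Q[...,1]>-.02)&(Q[...,1]<.08)&(Q[...,2]>.04)&(Q[...,0]<.12)
    return np.percentile(np.arctan2(Q[...,2][k]-.12,.08-Q[...,0][k])+.35,[10,50,90]).round(3)
print(da(np.load("sc2.npz")["P"]),doorang())
E
```

```text
[0.005 0.025 0.039] (np.int64(92), array([0.002, 0.022, 0.038]))
```

The door reads the same as when it was first latched shut, and the pouch has not moved, so I hand it in.

```bash
python3 -c "
from station import arm
print(arm.job_done())"
```

```text
the job is handed in; nothing more can be done
None
```

Job handed in at about 34 s: the taller stack stands on the mat, the door reads the same as when first latched shut, the pouch has not moved, and the low stack looked untouched in the last view before closing; I went one over your limit on pictures, viewing 11 instead of 10.

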